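# Stand the fallen scale post back up among the bones

## Task

The red-and-white photo scale post has fallen over among the bones. Swing it up by its head end, pivoting on the edge of its square foot without lifting the foot off the table or dragging it away, and leave it standing upright on its own about where it lies. Leave the two bones as they are.

Things in the scene. Friction and masses are not known exactly. Their poses are not given: they have to be found in the camera images.
- post_head (a point): Centre of the red ball (36 mm diameter) at the head of the loose post: a 22 mm round rod in red and white bands, 231 mm long overall, about 0.36 kg, most of it in the foot. At the start it lies, ball centre 18 mm up. x axis: along the rod, foot to head (up when standing); y: along the foot's edge; z: up while lying. Held lightly (8 N) across y, the ball turns in the fingers.
- post_edge (a point): Middle of the edge of the foot's underside on which the post lies: the pivot, on the table. The foot is a dark grey plate, 60 x 60 x 16 mm. Axes as post_head; the ball's centre is 213 mm along x and 30 mm along z from here. Upright, the ball is 213 mm up, and the foot's middle 30 mm from here, away from where the ball lay.
- bone_tan: Loose tan long bone lying on the table, 210 mm long, ends up to 50 mm wide and 32 mm high, shaft 24 mm thick. To be left alone. Origin: under its middle, on the table; x axis along the bone, z up.
- bone_dark: Loose burnt black long bone lying on the table, 150 mm long, ends up to 41 mm wide and 26 mm high, shaft 20 mm thick. To be left alone. Origin: under its middle, on the table; x axis along the bone, z up.

How it is judged:
By the outcome, as a careful person would: the job done as asked, in the order asked, and still so for the second after the job is handed in, with the robot touching nothing.
It also fails if it takes over 40 s, if anything falls off the work surface, if the arm or the gripper's body presses on something with over 40 N, if the wrist force passes 120 N, or if a joint passes its speed limit or range.

## Robot

A 7-joint arm with a two-finger parallel gripper is mounted at the origin on the work surface. World frame = base frame: x ahead of the robot, y to its left, z up, the work surface at z = 0. Lengths are in m, angles in degrees, forces in N, time in s.
With the tool pointing down it reaches from about 0.4 to 0.9 m from the base axis. Payload 5.6 kg.
Tool frame: the origin (TCP) lies midway between the tips of the shut fingers; the grasp point (between the pads) lies 19 mm behind it (hold_point_z is the distance from the TCP to the grasp point, in m); z points along the fingers, y is the line along which they close (so a half turn about z gives the same grasp; the last joint's range is limited). The gripper opens to 92 mm and grips with 3 to 60 N. Pads are 20 mm wide; open, the fingers measure 128 mm over their backs; the gripper's body (75 mm by 189 mm) begins 69 mm behind the grasp point.
Start: joints at [-75.057, 26.786, -0.665, 91.828, 0.344, 61.387, -3.226], TCP at [0.194, 0.62, 0.215] pointing down, gripper open.
Joint ranges: [-144.91, 144.91], [-17.63, 115.5], [-89.93, 88.59], [15.96, 139.68], [-74.01, 254.01], [8.47, 105.57], [-167.45, 167.45]. Speed limits (degrees/s): [147.25, 147.25, 180, 180, 180, 180, 180].

## Interface

Orientations are given as [roll, pitch, yaw] about the fixed x, y, z axes, in that order (R = Rz(yaw) Ry(pitch) Rx(roll)).
In Python, from bench import state, read_camera, sign_off, hold_point_z gives the robot as it stands.
- The arm moves only by the shell command python3 -m handwheel 'ROWS' [FORCE]. ROWS is JSON, a list of rows, each an object of numbers: "rx", "ry", "rz": the turn, a rotation vector about the tool's x, y, z in degrees; "x", "y", "z": the shift along the tool's x, y, z in cm; "claw": the finger opening in cm, from 0 to 9.19. In form: [{"rx": .., "ry": .., "rz": .., "x": .., "y": .., "z": .., "claw": ..}, ...]. A call has 1 to 20 rows; each row is the pose to reach, as a shift and turn from the pose commanded when the call began, along the tool's axes at that moment; what a row does not reach only later rows make up. A row lasts 1/12 s, in which the tool goes at most 41.7 mm and 7.16 degrees, less where a joint would pass 70% of its speed; a pose out of reach is approached as far as the arm can. A call with a gripper value outside its range is refused whole. The fingers move at their own pace and stop on an object; FORCE is the grip in N (left out, the last holds). Time passes only in rows, so rows that repeat a pose let the fingers close. It gives the time, the measured TCP pose, the force, the opening and the grip force at its end, in the units of the state.
- state(): the state, without advancing time (a new reading comes with each control period).
- read_camera(name): name is "scene" or "top" or "wrist"; returns a dict with "image" (420x560x3 uint8, red, green, blue), "range_z" (420x560 float32, m along the optical axis (not along the pixel's ray), 0 where there is no reading), "intrinsics" (3x3 intrinsics, pixels), "k1" (the pictures are not rectified: a ray, as slopes to the right and down, at radius r is drawn at 1 + k1 r^2 times it, then the intrinsics apply), "R" (3x3) and "t" (3): a world point X has camera coordinates R X + t. Camera axes: x right, y down, z forward; pixel columns grow to the right and rows downward; lengths in m; the calibration is good to about 2 mm. A picture is of the moment at which its call begins.
- sign_off(): hands the job in; it is judged then, once.
The state is a dict: "clock": time; "joints": joint angles; "joint_velocities": joint speeds; "tau": joint torques, N m; "tcp_pos": TCP position; "eef_rot": TCP orientation; "force": force on the tool from outside, world axes, zero at the start; "wrist_torque": the same for the moment, N m; "gripper_width": opening from 0.0 (shut) to 1.0 (fully open); "grasp_force": force on a finger pad.
Only numpy, scipy, OpenCV 4.12 (cv2) and the standard library are available. Lean on these libraries where they do the work, as an engineer would, in place of code of your own. Each camera call takes 0.05 s, during which the arm holds its last target. There are 200 camera calls.

## Working session

There is one attempt and no reset: what is moved stays moved. The work goes in short steps, Python scripts to look and compute and a shell command to move; the robot and the scene stay as the last step left them, time stands still between calls to the robot, and variables do not carry over. Pictures are saved under pics/ and viewed, at most 10 in all, crops included, and the job is handed in when it is done.

```bash
mkdir -p pics; ls; python3 - <<'E'
from bench import *
import cv2,numpy as np
s=state();print({k:s[k] for k in('clock','tcp_pos','eef_rot','gripper_width')},hold_point_z)
a=[]
for n in('top','scene'):
    c=read_camera(n);np.savez(n,**c);cv2.imwrite(f'pics/{n}0.png',c['image'][:,:,::-1]);print(n,c['intrinsics'],c['k1'],c['t'],c['R'])
E
```

```text
pics
{'clock': 0.0, 'tcp_pos': array([0.19436424, 0.61967339, 0.21364983]), 'eef_rot': array([-1.79900440e+02,  7.28696301e-03,  1.62586212e+02]), 'gripper_width': 1.001536240503133} 0.0187
top [[445.43538591   0.         280.79580149]
 [  0.         445.43538591 207.7346054 ]
 [  0.           0.           1.        ]] -0.0731389934892873 [0.06487355 0.59580665 0.81756466] [[-0.12789692 -0.99176587  0.00654528]
 [-0.96445687  0.12283116 -0.23395608]
 [ 0.23122569 -0.0362349  -0.97222514]]
scene [[456.80240909   0.         278.70476625]
 [  0.         456.80240909 208.68620227]
 [  0.           0.           1.        ]] -0.1580533358054269 [ 0.22179118 -0.24902852  1.43430949] [[-0.35611705  0.93431399 -0.01542794]
 [ 0.48810815  0.17191457 -0.85568441]
 [-0.79682563 -0.31225431 -0.51726799]]
```

View pics/top0.png

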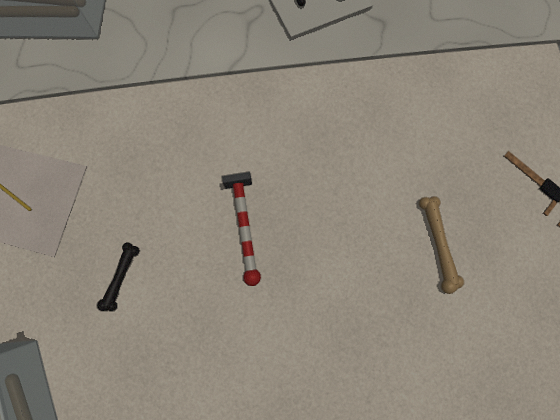

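View pics/scene0.png

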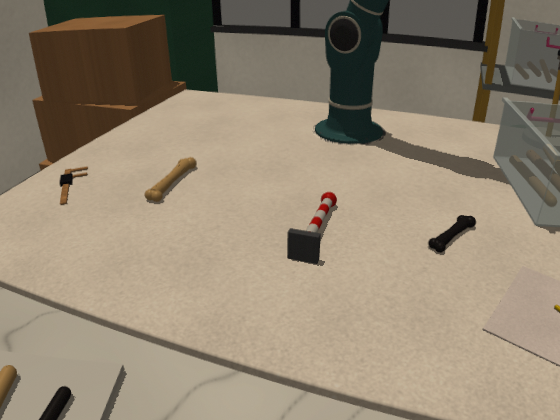

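The top view shows the ball at (252,278), the foot at (237,180), the dark bone at about (118,278) and the tan bone at about (440,245). In the scene view the ball is at (329,199) and the foot at (304,246). Both bones are well clear of the post.

```bash
cat > h.py <<'E'
import numpy as np,cv2
from bench import *
from scipy.spatial.transform import Rotation as Rn
def cast(c,px,z):
    px=np.atleast_2d(np.float64(px))
    n=cv2.undistortPoints(px[:,None],c['intrinsics'],np.array([float(c['k1']),0,0,0]))[:,0]
    d=np.c_[n,np.ones(len(n))]@c['R']; o=-c['R'].T@c['t']
    return o+d*((z-o[2])/d[:,2])[:,None]
def masks(c):
    im=c['image'].astype(int);r,g,b=im[...,0],im[...,1],im[...,2]
    return ((r>90)&(g<0.45*r)&(b<0.45*r)).astype(np.uint8), im.max(2)<75
def blobs(m):
    n,l,s,ce=cv2.connectedComponentsWithStats(m.astype(np.uint8));return [(ce[i],s[i]) for i in range(1,n) if s[i][4]>25]
E
python3 - <<'E'
from h import *
for n in('top','scene'):
    c=dict(np.load(n+'.npz'));r,d=masks(c)
    print(n)
    for ce,s in blobs(r): print('red',ce.round(1),s,cast(c,ce,.018)[0].round(4))
    if n=='top':
      cs=cv2.findContours(d.astype(np.uint8),0,2)[0]
      for k in cs:
        if cv2.contourArea(k)>60:
            q=cv2.boxPoints(cv2.minAreaRect(k));print('dark',q.round(0).tolist(),cast(c,q,.06).round(3).tolist())
    else:
      cs=cv2.findContours(d[215:275,270:340].astype(np.uint8),0,2,offset=(270,215))[0]
      k=max(cs,key=cv2.contourArea);q=cv2.approxPolyDP(k,5,True)[:,0];print(q.tolist(),cast(c,q,0).round(4).tolist())
E
```

```text
top
red [238.7 189.6] [234 183  11  14 121] [0.6626 0.0707 0.018 ]
red [243.2 218.8] [238 212  11  15 122] [0.598 0.068 0.018]
red [247.6 248.1] [243 241  11  15 125] [0.5351 0.0658 0.018 ]
red [252.  276.8] [245 270  15  15 164] [0.4753 0.0634 0.018 ]
dark [[95.0, 308.0], [124.0, 241.0], [142.0, 248.0], [113.0, 316.0]] [[0.449, 0.372, 0.06], [0.574, 0.307, 0.06], [0.554, 0.272, 0.06], [0.43, 0.337, 0.06]]
dark [[417.0, 201.0], [425.0, 198.0], [450.0, 291.0], [442.0, 294.0]] [[0.581, -0.289, 0.06], [0.584, -0.307, 0.06], [0.392, -0.319, 0.06], [0.391, -0.302, 0.06]]
dark [[221.0, 176.0], [249.0, 171.0], [253.0, 189.0], [225.0, 195.0]] [[0.683, 0.101, 0.06], [0.687, 0.043, 0.06], [0.647, 0.04, 0.06], [0.644, 0.098, 0.06]]
dark [[502.0, 157.0], [512.0, 146.0], [566.0, 193.0], [556.0, 204.0]] [[0.652, -0.493, 0.06], [0.674, -0.521, 0.06], [0.557, -0.613, 0.06], [0.536, -0.584, 0.06]]
dark [[-1.0, 95.0], [559.0, 36.0], [560.0, 45.0], [0.0, 103.0]] [[0.937, 0.577, 0.06], [0.929, -0.711, 0.06], [0.907, -0.706, 0.06], [0.916, 0.574, 0.06]]
dark [[-0.0, 36.0], [99.0, 32.0], [99.0, 39.0], [0.
[... 335 characters left out ...]
[1.086, -0.131, 0.06], [1.064, -0.128, 0.06], [1.067, -0.102, 0.06]]
dark [[266.0, 38.0], [269.0, -0.0], [370.0, 7.0], [367.0, 45.0]] [[0.994, -0.03, 0.06], [1.096, -0.048, 0.06], [1.05, -0.278, 0.06], [0.949, -0.253, 0.06]]
dark [[8.0, 2.0], [8.0, -3.0], [85.0, 2.0], [85.0, 7.0]] [[1.186, 0.57, 0.06], [1.2, 0.57, 0.06], [1.153, 0.38, 0.06], [1.139, 0.381, 0.06]]
scene
red [328.7 195.8] [322 192  14   9  79] [0.4602 0.0604 0.018 ]
red [323.4 207.3] [318 204  11   9  56] [0.5134 0.0631 0.018 ]
red [316.1 220.8] [310 217  12  10  65] [0.5708 0.0637 0.018 ]
[[290, 229], [288, 258], [317, 263], [320, 233]] [[0.5926, 0.0138, 0.0], [0.688, 0.0439, 0.0], [0.6843, 0.1007, 0.0], [0.586, 0.0774, 0.0]]
```

```bash
cat >> h.py <<'E'
def rel(pos,yaw):
    s=state();R=Rn.from_euler('xyz',s['eef_rot'],degrees=True);T=Rn.from_euler('xyz',[180,0,yaw],degrees=True)
    print('shift cm',((R.inv().apply(np.array(pos)-s['tcp_pos']))*100).round(2),'turn',(R.inv()*T).as_rotvec(degrees=True).round(2),'tcp',s['tcp_pos'].round(4),s['eef_rot'].round(2),s['clock'])
E
python3 -c "
from h import *
rel([.475,.0634,.15],182.3)"
```

```text
shift cm [-43.42 -44.68   6.45] turn [-9.000e-02 -1.000e-02 -1.971e+01] tcp [0.1944 0.6197 0.2137] [-1.7991e+02  1.0000e-02  1.6259e+02] 0.1
```

```bash
python3 -m handwheel '[{"x":-1,"y":-1,"z":0.1,"rz":-0.5},{"x":-3,"y":-3,"z":0.4,"rz":-1.5},{"x":-5.5,"y":-5.7,"z":0.8,"rz":-2.7},{"x":-8.2,"y":-8.4,"z":1.2,"rz":-4},{"x":-11,"y":-11.2,"z":1.6,"rz":-5.4},{"x":-13.7,"y":-14,"z":2,"rz":-6.6},{"x":-16.4,"y":-16.8,"z":2.5,"rz":-8},{"x":-19,"y":-19.6,"z":3,"rz":-9.2},{"x":-22,"y":-22.4,"z":3.4,"rz":-10.5},{"x":-24.6,"y":-25.2,"z":3.8,"rz":-11.8},{"x":-27.3,"y":-28,"z":4.2,"rz":-13.2},{"x":-30,"y":-30.8,"z":4.6,"rz":-14.5},{"x":-32.8,"y":-33.6,"z":5,"rz":-15.8},{"x":-35.5,"y":-36.4,"z":5.4,"rz":-17.2},{"x":-38.2,"y":-39.2,"z":5.8,"rz":-18.4},{"x":-40.8,"y":-42,"z":6.2,"rz":-19.3},{"x":-42.6,"y":-43.8,"z":6.4,"rz":-19.7},{"x":-43.4,"y":-44.7,"z":6.4,"rz":-19.7},{"x":-43.4,"y":-44.7,"z":6.4,"rz":-19.7},{"x":-43.4,"y":-44.7,"z":6.4,"rz":-19.7}]' 8
python3 - <<'E'
from h import *
rel([.475,.0634,.15],182.3)
c=read_camera('wrist');np.savez('wrist1',**c);cv2.imwrite('pics/w1.png',c['image'][:,:,::-1])
for ce,s in blobs(masks(c)[0]): print('red',ce.round(1),s,cast(c,ce,.018)[0].round(4),cast(c,[s[0]+s[2]/2-.5,s[1]+s[3]/2-.5],.018)[0].round(4))
E
```

```text
shift cm [-43.42 -44.68   6.45] turn [-9.000e-02 -1.000e-02 -1.971e+01] tcp [0.1944 0.6197 0.2137] [-1.7991e+02  1.0000e-02  1.6259e+02] 0.1invalid input
```

View pics/w1.png

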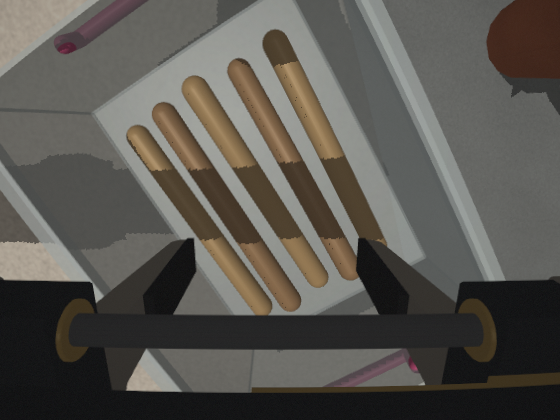

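The wrist view shows the gripper still over the tray of tools at the start pose; the move was refused. I'll give every key in every row.

```bash
python3 -m handwheel '[{"rx":0,"ry":0,"rz":-0.5,"x":-1,"y":-1,"z":0,"claw":9},{"rx":0,"ry":0,"rz":-1.5,"x":-3,"y":-3,"z":0,"claw":9},{"rx":0,"ry":0,"rz":-2.7,"x":-5.5,"y":-5.7,"z":0,"claw":9},{"rx":0,"ry":0,"rz":-4,"x":-8.2,"y":-8.4,"z":0,"claw":9},{"rx":0,"ry":0,"rz":-5.4,"x":-11,"y":-11.2,"z":0,"claw":9},{"rx":0,"ry":0,"rz":-6.6,"x":-13.7,"y":-14,"z":0,"claw":9},{"rx":0,"ry":0,"rz":-8,"x":-16.4,"y":-16.8,"z":0.5,"claw":9},{"rx":0,"ry":0,"rz":-9.2,"x":-19,"y":-19.6,"z":1,"claw":9},{"rx":0,"ry":0,"rz":-10.5,"x":-22,"y":-22.4,"z":1.5,"claw":9},{"rx":0,"ry":0,"rz":-11.8,"x":-24.6,"y":-25.2,"z":2,"claw":9},{"rx":0,"ry":0,"rz":-13.2,"x":-27.3,"y":-28,"z":2.6,"claw":9},{"rx":0,"ry":0,"rz":-14.5,"x":-30,"y":-30.8,"z":3.3,"claw":9},{"rx":0,"ry":0,"rz":-15.8,"x":-32.8,"y":-33.6,"z":4,"claw":9},{"rx":0,"ry":0,"rz":-17.2,"x":-35.5,"y":-36.4,"z":4.8,"claw":9},{"rx":0,"ry":0,"rz":-18.4,"x":-38.2,"y":-39.2,"z":5.5,"claw":9},{"rx":0,"ry":0,"rz":-19.3,"x":-40.8,"y":-42,"z":6,"claw":9},{"rx":0,"ry":0,"rz":-19.7,"x":-42.6,"y":-43.8,"z":6.4,"claw":9},{"rx":0,"ry":0,"rz":-19.7,"x":-43.4,"y":-44.7,"z":6.4,"claw":9},{"rx":0,"ry":0,"rz":-19.7,"x":-43.4,"y":-44.7,"z":6.4,"claw":9},{"rx":0,"ry":0,"rz":-19.7,"x":-43.4,"y":-44.7,"z":6.4,"claw":9}]' 8
python3 - <<'E'
from h import *
rel([.475,.0634,.15],182.3)
c=read_camera('wrist');np.savez('wrist1',**c);cv2.imwrite('pics/w2.png',c['image'][:,:,::-1])
for ce,s in blobs(masks(c)[0]): print('red',ce.round(1),s,cast(c,ce,.018)[0].round(4),cast(c,[s[0]+s[2]/2-.5,s[1]+s[3]/2-.5],.018)[0].round(4))
E
```

```text
clock: 1.82
tcp_pos: [0.4747, 0.0637, 0.1504]
eef_rot: [180.0, -0.0, -177.8]
force: [-0.1, 1.0, 0.1]
gripper_width: 0.982
grasp_force: 0.0
shift cm [-0.03 -0.03  0.04] turn [ 0.01 -0.03 -0.1 ] tcp [0.4747 0.0637 0.1504] [ 1.7999e+02 -3.0000e-02 -1.7780e+02] 1.8167
red [278.6 190.8] [273 187  13   8  80] [0.4655 0.0655 0.018 ] [0.4652 0.0659 0.018 ]
red [274.3 211.5] [272 207   5  10  41] [0.4861 0.0622 0.018 ] [0.4861 0.0619 0.018 ]
red [275.9 262.9] [267 248  18  29 467] [0.54   0.0659 0.018 ] [0.5391 0.0654 0.018 ]
red [275.1 309.8] [267 304  18  11 159] [0.5941 0.0671 0.018 ] [0.5932 0.0676 0.018 ]
red [275.4 371.3] [267 357  17  28 383] [0.6738 0.0706 0.018 ] [0.6727 0.0701 0.018 ]
```

View pics/w2.png

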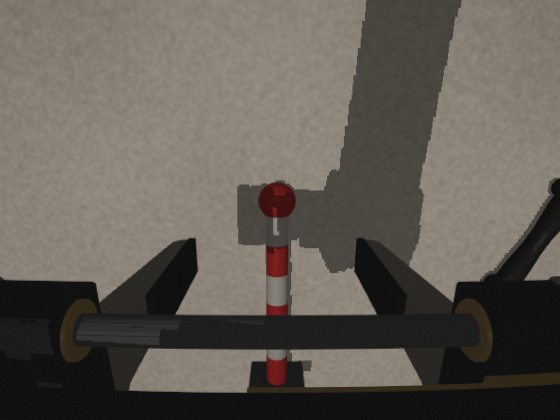

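The wrist view shows the ball at (277,201), midway between the fingers. The rod runs straight down the image to the foot at about (277,375).

```bash
python3 - <<'E'
from h import *
c=dict(np.load('wrist1.npz'))
im=c['image'].astype(int);m=((im[...,0]>45)&(im[...,1]<.4*im[...,0])).astype(np.uint8)
k=max(cv2.findContours(m[175:222,250:305].copy(),0,2,offset=(250,175))[0],key=cv2.contourArea)
print(cv2.minEnclosingCircle(k))
for p in [cv2.minEnclosingCircle(k)[0]]: print(cast(c,p,.018))
b=cast(c,[(275.9,262.9),(275.1,309.8),(275.4,371.3)],[.022,.024,.028]);print(b)
d=b[2]-cast(c,(277.2,201),.018)[0];print(np.degrees(np.arctan2(d[1],d[0])))
E
```

```text
((276.8235168457031, 200.5), 18.035663604736328)
[[0.47506737 0.06423379 0.018     ]]
[[0.53828398 0.06581696 0.022     ]
 [0.59037587 0.06702401 0.024     ]
 [0.66486241 0.07022476 0.028     ]]
1.697062188573027
```

```bash
python3 -m handwheel '[{"rx":0,"ry":0,"rz":0,"x":0,"y":0,"z":1,"claw":7},{"rx":0,"ry":0,"rz":0,"x":0,"y":0,"z":3.5,"claw":7},{"rx":0,"ry":0,"rz":0,"x":0,"y":0,"z":6.5,"claw":7},{"rx":0,"ry":0,"rz":0,"x":0,"y":0,"z":9.5,"claw":7},{"rx":0,"ry":0,"rz":0,"x":0,"y":0.05,"z":12,"claw":7},{"rx":0,"ry":0,"rz":0,"x":0,"y":0.05,"z":13.6,"claw":7},{"rx":0,"ry":0,"rz":0,"x":0,"y":0.05,"z":14.3,"claw":7},{"rx":0,"ry":0,"rz":0,"x":0,"y":0.05,"z":14.6,"claw":7},{"rx":0,"ry":0,"rz":0,"x":0,"y":0.05,"z":14.7,"claw":7},{"rx":0,"ry":0,"rz":0,"x":0,"y":0.05,"z":14.7,"claw":6},{"rx":0,"ry":0,"rz":0,"x":0,"y":0.05,"z":14.7,"claw":5},{"rx":0,"ry":0,"rz":0,"x":0,"y":0.05,"z":14.7,"claw":4.2},{"rx":0,"ry":0,"rz":0,"x":0,"y":0.05,"z":14.7,"claw":3.8},{"rx":0,"ry":0,"rz":0,"x":0,"y":0.05,"z":14.7,"claw":3.5},{"rx":0,"ry":0,"rz":0,"x":0,"y":0.05,"z":14.7,"claw":3.2},{"rx":0,"ry":0,"rz":0,"x":0,"y":0.05,"z":14.7,"claw":2.5},{"rx":0,"ry":0,"rz":0,"x":0,"y":0.05,"z":14.7,"claw":2.5},{"rx":0,"ry":0,"rz":0,"x":0,"y":0.05,"z":14.7,"claw":2.5}]' 8
python3 - <<'E'
from h import *
P=np.array([.6889,.0716]);u=np.array([-np.cos(np.radians(2)),-np.sin(np.radians(2))])
s=state();R=Rn.from_euler('xyz',s['eef_rot'],degrees=True);t0=s['tcp_pos'];print(t0,s['eef_rot'])
for a in np.r_[4.8,np.linspace(6,81.95,20)]:
    p=np.r_[P+u*.2151*np.cos(np.radians(a)),.2151*np.sin(np.radians(a))]
    q=p-np.array([.475,.0641,.018])
    print(round(a,1),(R.inv().apply(q)*100).round(2))
E
```

```text
clock: 3.37
tcp_pos: [0.4751, 0.0644, 0.0039]
eef_rot: [180.0, 0.0, -177.7]
force: [0.9, 0.2, 3.9]
gripper_width: 0.389
grasp_force: 8.0
[0.47514459 0.06440366 0.00387263] [ 1.79990892e+02  3.56892644e-02 -1.77708982e+02]
4.8 [0.03 0.   0.  ]
6.0 [-0.01  0.   -0.45]
10.0 [-0.22  0.   -1.93]
14.0 [-0.53  0.   -3.4 ]
18.0 [-0.95 -0.   -4.84]
22.0 [-1.46 -0.   -6.25]
26.0 [-2.07 -0.01 -7.62]
30.0 [-2.78 -0.01 -8.95]
34.0 [-3.570e+00 -1.000e-02 -1.022e+01]
38.0 [ -4.46  -0.02 -11.43]
42.0 [ -5.42  -0.02 -12.58]
46.0 [ -6.46  -0.03 -13.66]
50.0 [ -7.58  -0.03 -14.67]
54.0 [ -8.76  -0.04 -15.59]
58.0 [-10.    -0.05 -16.43]
62.0 [-11.3   -0.05 -17.18]
66.0 [-12.65  -0.06 -17.84]
70.0 [-14.04  -0.07 -18.4 ]
74.0 [-15.47  -0.07 -18.86]
78.0 [-16.93  -0.08 -19.23]
82.0 [-18.4   -0.09 -19.49]
```

```bash
python3 -m handwheel '[{"rx":0,"ry":0,"rz":0,"x":0,"y":0,"z":-0.2,"claw":2.5},{"rx":0,"ry":0,"rz":0,"x":0,"y":0,"z":-0.5,"claw":2.5},{"rx":0,"ry":0,"rz":0,"x":-0.1,"y":0,"z":-1.2,"claw":2.5},{"rx":0,"ry":0,"rz":0,"x":-0.22,"y":0,"z":-1.93,"claw":2.5},{"rx":0,"ry":0,"rz":0,"x":-0.36,"y":0,"z":-2.67,"claw":2.5},{"rx":0,"ry":0,"rz":0,"x":-0.53,"y":0,"z":-3.4,"claw":2.5},{"rx":0,"ry":0,"rz":0,"x":-0.73,"y":0,"z":-4.12,"claw":2.5},{"rx":0,"ry":0,"rz":0,"x":-0.95,"y":0,"z":-4.84,"claw":2.5},{"rx":0,"ry":0,"rz":0,"x":-1.19,"y":0,"z":-5.55,"claw":2.5},{"rx":0,"ry":0,"rz":0,"x":-1.46,"y":0,"z":-6.25,"claw":2.5},{"rx":0,"ry":0,"rz":0,"x":-1.76,"y":0,"z":-6.95,"claw":2.5},{"rx":0,"ry":0,"rz":0,"x":-2.07,"y":0,"z":-7.62,"claw":2.5},{"rx":0,"ry":0,"rz":0,"x":-2.42,"y":0,"z":-8.3,"claw":2.5},{"rx":0,"ry":0,"rz":0,"x":-2.6,"y":0,"z":-8.63,"claw":2.5},{"rx":0,"ry":0,"rz":0,"x":-2.78,"y":0,"z":-8.95,"claw":2.5},{"rx":0,"ry":0,"rz":0,"x":-2.78,"y":0,"z":-8.95,"claw":2.5}]'
cat > look.py <<'E'
from h import *
import sys
s=state();print(s['tcp_pos'],s['force'],s['grasp_force'],s['gripper_width'])
c=read_camera('scene');np.savez('scene_'+sys.argv[1],**c)
cv2.imwrite(f'pics/s{sys.argv[1]}.png',cv2.resize(c['image'][80:300,200:480,::-1],None,fx=2.5,fy=2.5))
d=masks(c)[1]
E
python3 look.py 1
```

```text
clock: 4.7
tcp_pos: [0.5025, 0.0655, 0.0935]
eef_rot: [180.0, -0.0, -177.7]
force: [-2.4, -0.1, 0.1]
gripper_width: 0.383
grasp_force: 8.0
[0.50252091 0.06548474 0.09348322] [-2.41427097 -0.10856177  0.08313693] 8.000046908855438 0.3826782801614963
```

View pics/s1.png

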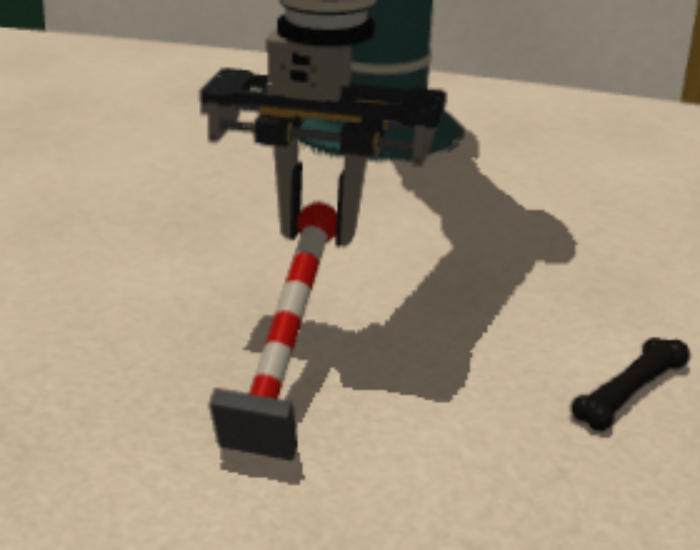

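The foot's lower edge is at about (288–319, 259–263) in full-image pixels, which matches the start. The bone hasn't moved. I'll check the edge numerically.

```bash
cat > edge.py <<'E'
from h import *
import sys
for f in ['scene']+sys.argv[1:]:
    c=dict(np.load(f+'.npz'));g=c['image'].max(2)
    L=[]
    for u in range(292,316,2):
        col=g[235:280,u].astype(int);i=np.where(col<62)[0]
        L.append((u,235+i.max()) if len(i) else (u,0))
    w=cast(c,np.float64(L)+[0,.5],0);print(f,[v for _,v in L],w.mean(0).round(4))
E
python3 edge.py scene_1
```

```text
scene [np.int64(258), np.int64(259), np.int64(259), np.int64(260), np.int64(260), np.int64(260), np.int64(261), np.int64(261), np.int64(262), np.int64(262), np.int64(262), np.int64(263)] [0.6876 0.0739 0.    ]
scene_1 [np.int64(259), np.int64(259), np.int64(259), np.int64(260), np.int64(260), np.int64(261), np.int64(261), np.int64(261), np.int64(262), np.int64(262), np.int64(262), np.int64(263)] [0.688  0.0741 0.    ]
```

```bash
python3 -m handwheel '[{"rx":0,"ry":0,"rz":0,"x":-0.15,"y":0,"z":-0.3,"claw":2.5},{"rx":0,"ry":0,"rz":0,"x":-0.35,"y":0,"z":-0.64,"claw":2.5},{"rx":0,"ry":0,"rz":0,"x":-0.75,"y":0,"z":-1.27,"claw":2.5},{"rx":0,"ry":0,"rz":0,"x":-1.18,"y":0,"z":-1.88,"claw":2.5},{"rx":0,"ry":0,"rz":0,"x":-1.63,"y":0,"z":-2.48,"claw":2.5},{"rx":0,"ry":0,"rz":0,"x":-2.1,"y":0,"z":-3.06,"claw":2.5},{"rx":0,"ry":0,"rz":0,"x":-2.6,"y":0,"z":-3.63,"claw":2.5},{"rx":0,"ry":0,"rz":0,"x":-3.1,"y":-0.01,"z":-4.18,"claw":2.5},{"rx":0,"ry":0,"rz":0,"x":-3.63,"y":-0.01,"z":-4.71,"claw":2.5},{"rx":0,"ry":0,"rz":0,"x":-4.18,"y":-0.01,"z":-5.23,"claw":2.5},{"rx":0,"ry":0,"rz":0,"x":-4.75,"y":-0.02,"z":-5.72,"claw":2.5},{"rx":0,"ry":0,"rz":0,"x":-5.33,"y":-0.02,"z":-6.19,"claw":2.5},{"rx":0,"ry":0,"rz":0,"x":-5.93,"y":-0.02,"z":-6.64,"claw":2.5},{"rx":0,"ry":0,"rz":0,"x":-6.54,"y":-0.03,"z":-7.08,"claw":2.5},{"rx":0,"ry":0,"rz":0,"x":-7.17,"y":-0.03,"z":-7.48,"claw":2.5},{"rx":0,"ry":0,"rz":0,"x":-7.81,"y":-0.03,"z":-7.87,"claw":2.5},{"rx":0,"ry":0,"rz":0,"x":-8.2,"y":-0.04,"z":-8.07,"claw":2.5},{"rx":0,"ry":0,"rz":0,"x":-8.47,"y":-0.04,"z":-8.23,"claw":2.5},{"rx":0,"ry":0,"rz":0,"x":-8.47,"y":-0.04,"z":-8.23,"claw":2.5}]'
python3 look.py 2; python3 edge.py scene_2
```

```text
clock: 6.33
tcp_pos: [0.5879, 0.0685, 0.1758]
eef_rot: [180.0, 0.0, -177.7]
force: [-2.5, -0.7, 3.1]
gripper_width: 0.386
grasp_force: 8.0
[0.58791004 0.06847009 0.17577527] [-2.46533329 -0.67250183  3.07310063] 8.000164926052094 0.3861248431183363
scene [np.int64(258), np.int64(259), np.int64(259), np.int64(260), np.int64(260), np.int64(260), np.int64(261), np.int64(261), np.int64(262), np.int64(262), np.int64(262), np.int64(263)] [0.6876 0.0739 0.    ]
scene_2 [np.int64(261), np.int64(261), np.int64(261), np.int64(262), np.int64(262), np.int64(263), np.int64(263), np.int64(263), np.int64(264), np.int64(264), np.int64(264), np.int64(264)] [0.6936 0.0759 0.    ]
```

View pics/s2.png

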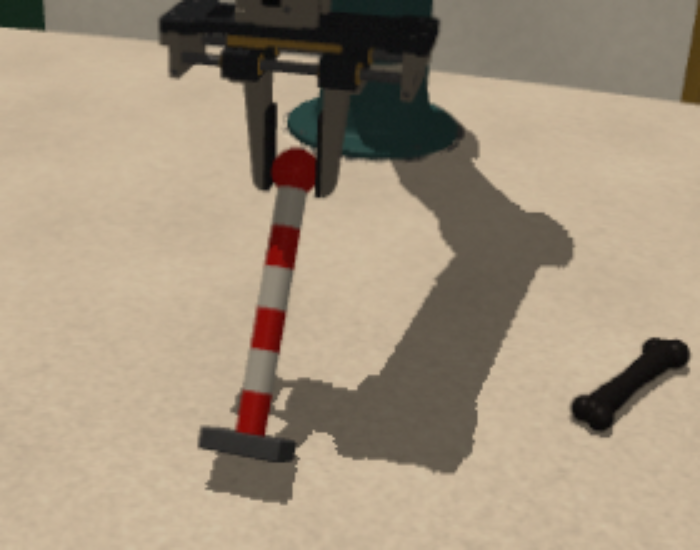

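```bash
python3 - <<'E'
from h import *
c=dict(np.load('scene_2.npz'))
y=np.radians(2);P=np.array([.6889,.0716,0]);u=np.array([-np.cos(y),-np.sin(y),0]);w=np.array([np.sin(y),-np.cos(y),0]);Z=np.array([0,0,1.])
a=np.radians(62+8.05)   # rod elevation
X=u*np.cos(a)+Z*np.sin(a);N=-u*np.sin(a)+Z*np.cos(a)
def pr(p): return cv2.projectPoints(np.float64(p),cv2.Rodrigues(c['R'])[0],c['t'],c['intrinsics'],np.array([float(c['k1']),0,0,0]))[0][:,0].round(1).tolist()
for n,b in(('pivot',P),('outer under',P+.06*N),('outer top',P+.06*N+.016*X)): print(n,pr([b-.03*w,b,b+.03*w]))
print('ball',pr([P+.213*X+.03*N]))
m=(c['image'].max(2)<75).astype(np.uint8)[235:275,270:330];k=max(cv2.findContours(m,0,2,offset=(270,235))[0],key=cv2.contourArea);print(cv2.approxPolyDP(k,2,True)[:,0].tolist())
r=masks(c)[0];print([b for b in blobs(r)][:2])
E
```

```text
pivot [[316.9, 264.2], [301.6, 261.2], [286.5, 258.3]]
outer under [[309.0, 273.9], [292.7, 270.7], [276.7, 267.5]]
outer top [[310.1, 265.4], [293.6, 262.2], [277.6, 259.0]]
ball [[310.1, 149.6]]
[[280, 254], [282, 259], [316, 264], [318, 257], [283, 251]]
[(array([310.20754717, 182.22641509]), array([307, 178,   8,   9,  53], dtype=int32)), (array([306.47798742, 211.12578616]), array([301, 203,  13,  18, 159], dtype=int32))]
```

```bash
python3 - <<'E'
from h import *
def pt(c,px):
    px=np.float64([px]);n=cv2.undistortPoints(px[:,None],c['intrinsics'],np.array([float(c['k1']),0,0,0]))[0,0]
    z=c['range_z'][int(px[0,1]),int(px[0,0])];return (c['R'].T@(np.r_[n,1]*z-c['t'])).round(4)
for f,l in(('scene',[(329,199),(304,246),(304,257),(290,256),(315,259),(290,232),(316,235)]),('scene_1',[(326,167)]),('scene_2',[(318,148),(300,252),(300,256),(300,259),(284,254),(314,260),(300,265),(310,185),(304,225)])):
    c=dict(np.load(f+'.npz'))
    for p in l: print(f,p,pt(c,p))
    t=np.float64([[.588,.0685,.176]]);print(cv2.projectPoints(t,cv2.Rodrigues(c['R'])[0],c['t'],c['intrinsics'],np.array([float(c['k1']),0,0,0]))[0])
E
```

```text
scene (329, 199) [0.4917 0.0693 0.0284]
scene (304, 246) [0.6899 0.0761 0.0373]
scene (304, 257) [0.6884 0.0761 0.0109]
scene (290, 256) [0.6902 0.0487 0.0076]
scene (315, 259) [0.6885 0.0977 0.0117]
scene (290, 232) [0.6872 0.0478 0.0604]
scene (316, 235) [0.6813 0.0959 0.0609]
[[[318.01237279 154.88586004]]]
scene_1 (326, 167) [0.5193 0.0668 0.119 ]
[[[318.01237279 154.88586004]]]
scene_2 (318, 148) [0.6028 0.0723 0.1967]
scene_2 (300, 252) [0.7133 0.0762 0.04  ]
scene_2 (300, 256) [0.7306 0.082  0.0447]
scene_2 (300, 259) [0.7326 0.0827 0.0397]
scene_2 (284, 254) [0.7313 0.0522 0.0421]
scene_2 (314, 260) [0.7098 0.1019 0.0259]
scene_2 (300, 265) [ 0.6995  0.072  -0.0011]
scene_2 (310, 185) [0.6412 0.0702 0.1391]
scene_2 (304, 225) [0.6827 0.0732 0.0785]
[[[318.01237279 154.88586004]]]
```

The numbers fit once I correct my model. The ball's final angle about the pivot is 98°, not 82°, so the rod is now at about 54°. The foot edge is still in place, so I continue the same arc.

```bash
python3 -m handwheel '[{"rx":0,"ry":0,"rz":0,"x":-0.3,"y":0,"z":-0.16,"claw":2.5},{"rx":0,"ry":0,"rz":0,"x":-0.67,"y":0,"z":-0.34,"claw":2.5},{"rx":0,"ry":0,"rz":0,"x":-1.35,"y":0,"z":-0.66,"claw":2.5},{"rx":0,"ry":0,"rz":0,"x":-2.04,"y":0,"z":-0.95,"claw":2.5},{"rx":0,"ry":0,"rz":0,"x":-2.74,"y":-0.01,"z":-1.22,"claw":2.5},{"rx":0,"ry":0,"rz":0,"x":-3.45,"y":-0.01,"z":-1.47,"claw":2.5},{"rx":0,"ry":0,"rz":0,"x":-4.17,"y":-0.01,"z":-1.69,"claw":2.5},{"rx":0,"ry":0,"rz":0,"x":-4.9,"y":-0.01,"z":-1.88,"claw":2.5},{"rx":0,"ry":0,"rz":0,"x":-5.63,"y":-0.02,"z":-2.05,"claw":2.5},{"rx":0,"ry":0,"rz":0,"x":-6.36,"y":-0.02,"z":-2.19,"claw":2.5},{"rx":0,"ry":0,"rz":0,"x":-7.1,"y":-0.02,"z":-2.31,"claw":2.5},{"rx":0,"ry":0,"rz":0,"x":-7.85,"y":-0.03,"z":-2.4,"claw":2.5},{"rx":0,"ry":0,"rz":0,"x":-8.6,"y":-0.03,"z":-2.47,"claw":2.5},{"rx":0,"ry":0,"rz":0,"x":-9.2,"y":-0.03,"z":-2.5,"claw":2.5},{"rx":0,"ry":0,"rz":0,"x":-9.7,"y":-0.03,"z":-2.52,"claw":2.5},{"rx":0,"ry":0,"rz":0,"x":-10.1,"y":-0.03,"z":-2.52,"claw":2.5},{"rx":0,"ry":0,"rz":0,"x":-10.1,"y":-0.03,"z":-2.52,"claw":2.5}]'
python3 look.py 3
```

```text
clock: 7.8
tcp_pos: [0.6892, 0.0722, 0.2008]
eef_rot: [-180.0, 0.1, -177.7]
force: [0.2, 0.5, 5.5]
gripper_width: 0.383
grasp_force: 8.0
[0.68916528 0.07218471 0.20075085] [0.17918266 0.52484743 5.46463179] 8.000249862670898 0.3834127255620882
```

View pics/s3.png

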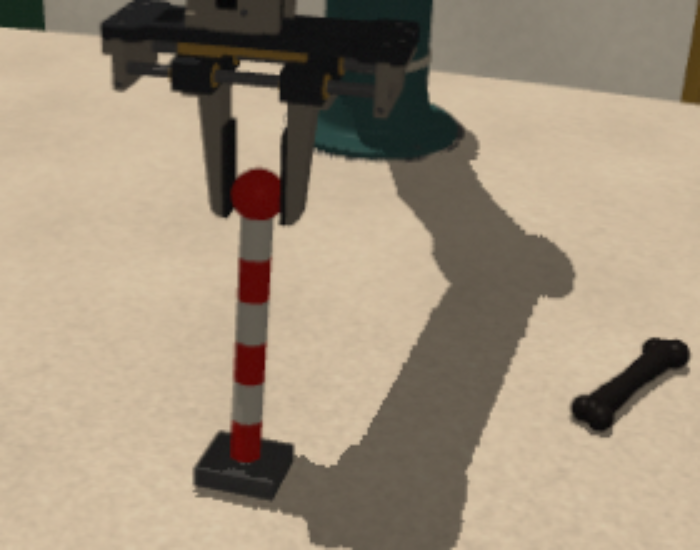

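The post is nearly upright. The foot sits at about (245,465) in the crop with its outer edge slightly raised, so roughly 8° of swing remains.

```bash
python3 -m handwheel '[{"rx":0,"ry":0,"rz":0,"x":-0.2,"y":0,"z":-0.02,"claw":2.5},{"rx":0,"ry":0,"rz":0,"x":-0.5,"y":0,"z":-0.02,"claw":2.5},{"rx":0,"ry":0,"rz":0,"x":-0.9,"y":0,"z":0,"claw":2.5},{"rx":0,"ry":0,"rz":0,"x":-1.3,"y":0,"z":0.01,"claw":2.5},{"rx":0,"ry":0,"rz":0,"x":-1.7,"y":0,"z":0.04,"claw":2.5},{"rx":0,"ry":0,"rz":0,"x":-2.1,"y":0,"z":0.08,"claw":2.5},{"rx":0,"ry":0,"rz":0,"x":-2.4,"y":0,"z":0.11,"claw":2.5},{"rx":0,"ry":0,"rz":0,"x":-2.7,"y":0,"z":0.14,"claw":2.5},{"rx":0,"ry":0,"rz":0,"x":-2.9,"y":0,"z":0.17,"claw":2.5},{"rx":0,"ry":0,"rz":0,"x":-2.95,"y":0,"z":0.17,"claw":2.5},{"rx":0,"ry":0,"rz":0,"x":-2.95,"y":0,"z":0.17,"claw":2.5}]'
python3 - <<'E'
from h import *
for n in('scene','top'):
    c=read_camera(n);np.savez(n+'_4',**c)
    cv2.imwrite(f'pics/{n}4.png',cv2.resize(c['image'][80:300,200:480,::-1],None,fx=2.5,fy=2.5))
E
```

```text
clock: 8.77
tcp_pos: [0.7178, 0.0735, 0.1989]
eef_rot: [180.0, 0.0, -177.7]
force: [0.8, 0.3, 3.9]
gripper_width: 0.387
grasp_force: 8.0
```

View pics/scene4.png

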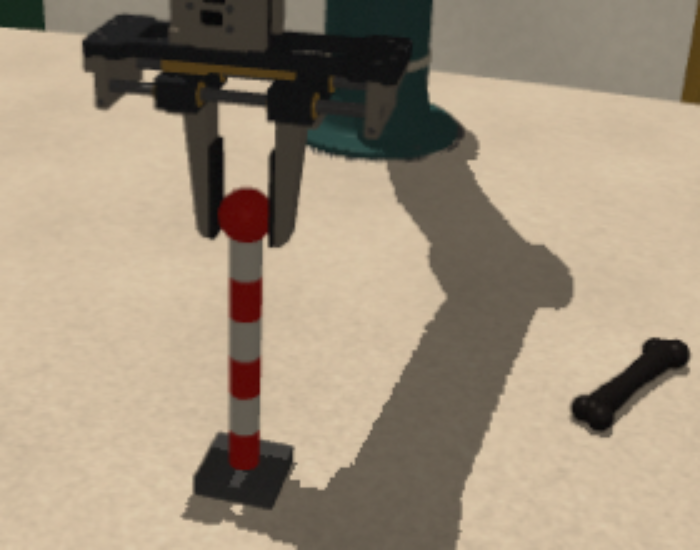

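The post stands vertical, with the ball at (246,214) above the foot at (244,470) in the crop. I'll open slowly, rise clear and check.

```bash
python3 -m handwheel '[{"rx":0,"ry":0,"rz":0,"x":-0.1,"y":0,"z":0,"claw":2.5},{"rx":0,"ry":0,"rz":0,"x":-0.1,"y":0,"z":0,"claw":2.5},{"rx":0,"ry":0,"rz":0,"x":-0.1,"y":0,"z":0,"claw":3.7},{"rx":0,"ry":0,"rz":0,"x":-0.1,"y":0,"z":0,"claw":3.9},{"rx":0,"ry":0,"rz":0,"x":-0.1,"y":0,"z":0,"claw":4.3},{"rx":0,"ry":0,"rz":0,"x":-0.1,"y":0,"z":0,"claw":5},{"rx":0,"ry":0,"rz":0,"x":-0.1,"y":0,"z":0,"claw":6},{"rx":0,"ry":0,"rz":0,"x":-0.1,"y":0,"z":0,"claw":7},{"rx":0,"ry":0,"rz":0,"x":-0.1,"y":0,"z":0,"claw":7},{"rx":0,"ry":0,"rz":0,"x":-0.1,"y":0,"z":-0.5,"claw":7},{"rx":0,"ry":0,"rz":0,"x":-0.1,"y":0,"z":-1.5,"claw":7},{"rx":0,"ry":0,"rz":0,"x":-0.1,"y":0,"z":-3,"claw":7},{"rx":0,"ry":0,"rz":0,"x":-0.1,"y":0,"z":-5,"claw":7},{"rx":0,"ry":0,"rz":0,"x":-0.1,"y":0,"z":-7,"claw":7},{"rx":0,"ry":0,"rz":0,"x":-0.1,"y":0,"z":-9,"claw":7},{"rx":0,"ry":0,"rz":0,"x":-0.1,"y":0,"z":-10,"claw":7},{"rx":0,"ry":0,"rz":0,"x":-0.1,"y":0,"z":-10,"claw":7},{"rx":0,"ry":0,"rz":0,"x":-0.1,"y":0,"z":-10,"claw":7}]'
python3 - <<'E'
from h import *
c=read_camera('scene');np.savez('scene_5',**c)
cv2.imwrite('pics/s5.png',c['image'][:,:,::-1])
from h import state
print(state()['tcp_pos'],state()['force'])
r=masks(c)[0]
for ce,s in blobs(r): print(ce.round(1),s)
y=np.radians(2);p=np.float64([[.6889+.03*np.cos(y),.0716+.03*np.sin(y),z] for z in(.213,.03)])
print(cv2.projectPoints(p,cv2.Rodrigues(c['R'])[0],c['t'],c['intrinsics'],np.array([float(c['k1']),0,0,0]))[0][:,0])
E
```

```text
clock: 10.37
tcp_pos: [0.7187, 0.0734, 0.2993]
eef_rot: [180.0, 0.1, -177.7]
force: [-0.4, 0.5, -0.7]
gripper_width: 0.763
grasp_force: 0.0
[0.71822709 0.0734029  0.29812396] [0.27117565 0.18183408 0.80502327]
[[297.7160815  166.18207137]
 [297.08596642 257.78892647]]
```

View pics/s5.png

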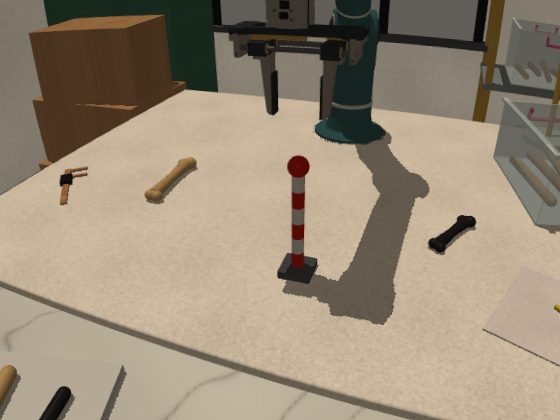

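The post stands alone with its ball at (298,166), exactly where predicted. The gripper is clear above it and both bones are unmoved.

```bash
python3 -c "
from bench import *
print(sign_off())"
```

```text
the job is handed in; nothing more can be done
None
```

The post stands upright on its own with its foot where it lay, the gripper is clear, both bones look unmoved, and I handed the job in at about 10.4 s.

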